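Draw out the telescopic bottle brush and lift it from its stand

ROBOT

A 6-joint arm with a two-finger parallel gripper is mounted at the origin on a cart in front of the work surface, level with it; the furniture and walls round the work are solid. World frame = base frame: x ahead of the robot, y to its left, z up, the work surface at z = 0. Lengths are in m, angles in rad, forces in N, time in s.
With the tool pointing down it reaches from about 0.275 to 0.85 m from the base axis. Payload 5.2 kg.
Tool frame: the origin (TCP) lies on the centre line of the jaws, within the pads' length; the fingertips stand 17 mm ahead of it and the grasp point (between the pads) lies 2 mm behind it; z points along the fingers, y is the line along which they close (so a half turn about z gives the same grasp; the last joint's range is limited). The gripper opens to 85 mm and grips with 20 to 120 N. Pads are 22 mm wide; open, the fingers measure 114 mm over their backs; the gripper's body (76 mm by 85 mm) begins 54 mm behind the grasp point. The pads swing forward as they close: fully open they stand 13 mm farther back than shut.
Start: joints at [-1.433, 0.259, 1.535, -0, 1.348, -0.203], TCP at [0.184, -0.518, 0.215] pointing down, gripper open.
Joint ranges: [-3.14, 3.14], [-0.91, 2.08], [0.19, 2.58], [-1.22, 4.36], [0.22, 2.71], [-3.12, 3.12]. Speed limits (rad/s): [2.57, 2.57, 3.14, 3.14, 3.14, 3.14].

INTERFACE

Orientations are given as a 3x3 rotation matrix whose columns are the frame's x, y, z axes.
In Python, from plant import r gives the robot as it stands.
- The arm moves only by the tool step_arm, never from a script. Its argument "commands" is a list that holds one entry, the list of rows, each a list of 5 numbers: the shift along the tool's x, y, z in cm, then the turn about the tool's z in degrees, then the opening, from 0 (shut) to 1 (fully open). A call has 1 to 5 rows; each row shifts and turns the commanded pose from where the row before left it, along the tool's axes as they then stand; what a row does not reach is not made up. A row lasts 1/10 s, in which the tool goes at most 50 mm and 8.59 degrees, less where a joint would pass 70% of its speed; a pose out of reach is approached as far as the arm can. A call is refused whole if a number of a shift passes 5 or a number of a turn 8.59, either way. A call with a gripper value outside its range is refused whole. The fingers move at their own pace and stop on an object; "force" is the grip in N (left out, the last holds). Time passes only in rows, so rows that do not move let the fingers close. It gives the time, the measured TCP pose, the force, the opening and the grip force at its end, in the units of the state.
- r.get_state(): the state, without advancing time (a new reading comes with each control period).
- r.camera(name): name is "side" or "top"; returns a dict with "frame" (480x640x3 uint8, blue, green, red), "range_z" (480x640 float32, m along the optical axis (not along the pixel's ray), 0 where there is no reading), "mtx" (3x3 intrinsics, pixels), "R" (3x3) and "t" (3): a world point X has camera coordinates R X + t. Camera axes: x right, y down, z forward; pixel columns grow to the right and rows downward; lengths in m; the calibration is good to about 2 mm. A picture is of the moment at which its call begins.
- r.finish_job(): hands the job in; it is judged then, once.
The state is a dict: "clock": time; "joint_pos": joint angles; "joint_vel": joint speeds; "tau": joint torques, N m; "tool_pos": TCP position; "eef_rot": TCP orientation; "contact_force": force on the tool from outside, world axes, zero at the start; "wrist_torque": the same for the moment, N m; "grip_width": opening from 0.0 (shut) to 1.0 (fully open); "finger_force": force on a finger pad.
Only numpy, scipy, OpenCV 4.12 (cv2) and the standard library are available. Lean on these libraries where they do the work, as an engineer would, in place of code of your own. Each camera call takes 0.05 s, during which the arm holds its last target. There are 200 camera calls.

TASK

Get the bottle brush with the green handle ready for use: squeeze the orange button in its handle and, while the brush still stands in its holder, pull the handle up past the first stop to the second one, fully drawn out. Then lift the drawn-out brush straight up out of its holder and finish while still holding it there in the gripper, still, upright and clear of the holder; do not put it down or let go. Leave the blue brush and the other things alone.

Things in the scene. Friction and masses are not known exactly. Their poses are not given: they have to be found in the camera images.
- green_brush: bottle brush with telescopic green handle, 0.31 to 0.48 kg, upright, head down, in a white holder with 2 mm play. Origin: centre of the head's flat underside; z up. Upward: white bristle head, radius 20 mm, to 40 mm; collar to 56; when pushed together the green handle from 56 to 171 mm (27 mm along x, 22 along y), sliding on an 18 mm aluminium tube that ends at 166. Button on its +y face
- green_grip (a joint): how far the green handle is drawn out, m: 0 pushed together (start), first stop 0.045, second stop 0.090 (end of travel). With the button out it locks at 0 and 0.045 and drags between. With it held in, the handle passes freely (1 to 2 N upward, less than the weight of the rest of the brush, 2.4 to 3.8 N, so the head stays standing until the second stop)
- green_button (a joint): how far the green brush's button is pressed in, m: 0 out, latch free from about 0.003, 0.0045 flush with the handle. Springs back; 2 N to start, 6.5 N when flush. A gripper closing on the button and the opposite face of the handle presses it flush
- green_grip_mid (a point): point on the centre line of the green handle level with the middle of the button (147 mm above the brush's origin when pushed together, 24 mm below the handle's top), moving with the handle; y points to the button, z up. The handle's flat faces lie 11 mm from it along +y and -y
- green_button_face (a point): middle of the outer face of the green brush's orange button (14 mm wide, 28 mm tall), 15.5 mm from the handle's centre line along y when out, i.e. 4.5 mm proud of the handle's face
- green_stand: white plastic holder of the green brush, fixed: round foot 80 mm across, cup of 55 mm outer diameter and 40 mm height with an inner radius of 22 mm; origin at the centre of its underside, inner floor 6 mm above that
- blue_brush: the same brush with a blue handle, in a holder like the other; origin at the underside of its head; to be left alone
- blue_grip (a joint): how far the blue handle is drawn out, m; stays at 0
- blue_stand: white holder of the blue brush, fixed, as the other
- mug_b: white mug, 83x116x94 mm, origin under its centre; bystander
- jar_jam: jam jar, 69 mm across, 99 mm high, origin under its centre; bystander
- tomato_1: red tomato, about 80 mm, origin at its underside; bystander
- opener: bottle opener with a yellow handle, 174x41x20 mm, lying flat; bystander
Mind the look-alikes: they are no part of the job. What is shaped like the green_brush but yellow is not meant.

How it is judged:
By the outcome, as a careful person would: the job done as asked, in the order asked, and still so for the second after the job is handed in, while the arm keeps its last pose, push and grip.
It also fails if it takes over 32 s, if anything falls off the work surface, if the arm or the gripper's body presses on something with over 40 N, if the wrist force passes 120 N, or if a joint passes its speed limit or range.

## Working session

There is one attempt and no reset: what is moved stays moved. The work goes in short steps, Python scripts to look and compute and a tool call to move; the robot and the scene stay as the last step left them, time stands still between calls to the robot, and variables do not carry over. Pictures are saved under pics/ and viewed, at most 10 in all, crops included, and the job is handed in when it is done.

Besides the shell and the picture viewer there is one more tool, called after ">>>" by a JSON object that holds its "op" and its "data". step_arm: Moves the arm, as the interface text tells. Its arguments: {"type":"object","properties":{"commands":{"type":"array"},"force":{"type":"number"}},"required":["commands"]}

```bash
mkdir -p pics; cat > h.py <<'E'
import numpy as np, cv2
from plant import r
def cloud(c):
    z=c["range_z"]; v,u=np.indices(z.shape); K=c["mtx"]
    P=np.stack([(u-K[0,2])/K[0,0]*z,(v-K[1,2])/K[1,1]*z,z],-1)
    return (P-c["t"])@c["R"]
E
python3 - <<'E'
from h import *
for n in("side","top"):
    c=r.camera(n); cv2.imwrite(f"pics/{n}0.png",c["frame"]); np.savez(n+"0.npz",**{k:c[k] for k in("frame","range_z","mtx","R","t")})
    print(n,"cam at",-c["R"].T@c["t"],c["R"][2])
s=r.get_state();print(s["clock"],s["eef_rot"],s["contact_force"])
E
```

```text
side cam at [1.61107425 0.76141547 1.02863891] [-0.60863062 -0.58236617 -0.53890482]
top cam at [ 0.40357506 -0.20420865  1.18709265] [ 0.17648934  0.02183274 -0.98406039]
0.1 [[ 9.42474020e-01  3.34279312e-01 -2.50125655e-04]
 [ 3.34279266e-01 -9.42472682e-01  1.61759023e-03]
 [ 3.04990353e-04 -1.60814859e-03 -9.99998660e-01]] [-0.58016331  0.00585821  0.15712491]
```

View pics/side0.png

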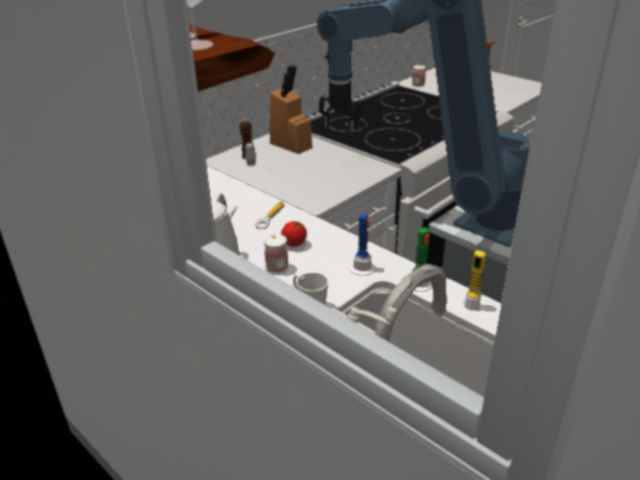

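View pics/top0.png

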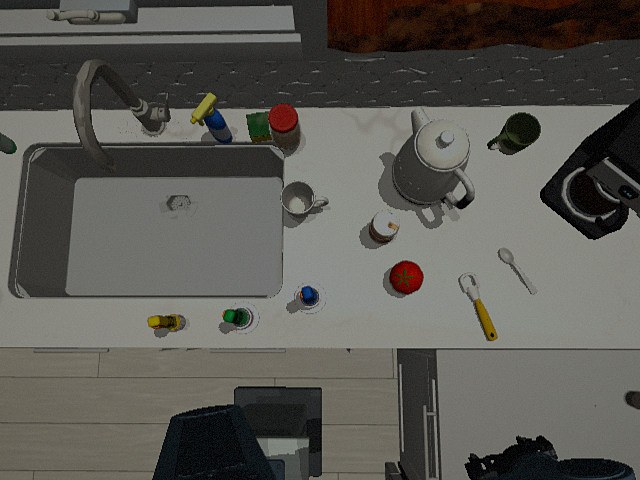

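Candidates: green brush at side (422,245) / top (237,317); blue brush at side (363,238) / top (309,296); yellow look-alike at side (478,275) / top (165,322). I choose the green one and check it in a crop. The other green things in the top view (sponge, mug) aren't brush-shaped.

```bash
python3 - <<'E'
from h import *
ims=[]
for n,(u0,u1,v0,v1) in dict(side=(385,445,215,295),top=(207,267,280,360)).items():
    c=np.load(n+"0.npz"); f=c["frame"]; P=cloud(c)
    ims.append(cv2.resize(f[v0:v1,u0:u1],(390,520),interpolation=cv2.INTER_CUBIC))
    hsv=cv2.cvtColor(f,cv2.COLOR_BGR2HSV).astype(int); H,S,V=hsv[...,0],hsv[...,1],hsv[...,2]
    w=np.zeros(H.shape,bool); w[v0:v1,u0:u1]=1
    g=w&(H>45)&(H<85)&(S>110)&(V>35)&(c["range_z"]>0); o=w&((H<20)|(H>172))&(S>110)&(V>60)&(c["range_z"]>0)
    for nm,m in(("green",g),("orange",o)):
        q=P[m]
        if len(q): print(n,nm,len(q),"px",np.argwhere(m).mean(0)[::-1].round(1),"med",np.median(q,0).round(4),"5%",np.percentile(q,5,0).round(4),"95%",np.percentile(q,95,0).round(4))
    wh=w&(S<50)&(V>120); q=P[wh]; 
    for a,b in((-.01,.004),(.03,.05),(.16,.19)):
        k=P[w&(P[...,2]>a)&(P[...,2]<b)&(c["range_z"]>0)]
        if len(k): print(n,a,len(k),k.min(0).round(3),k.max(0).round(3))
    if n=="top":
        k=P[g&(P[...,2]>.165)]; print("toprect",cv2.minAreaRect((k[:,:2]*1000).astype(np.float32)))
        print(np.c_[k[:,:2]*1000].round(0).astype(int).tolist())
cv2.imwrite("pics/crop.png",np.hstack(ims))
E
```

```text
side green 293 px [421.9 246.8] med [0.4421 0.0123 0.1183] 5% [ 0.4239 -0.0016  0.0728] 95% [0.4487 0.0203 0.1752]
side orange 50 px [426.1 238.4] med [0.4384 0.021  0.1575] 5% [0.4328 0.0156 0.1422] 95% [0.4467 0.0253 0.168 ]
side -0.01 952 [ 0.066 -0.174 -0.01 ] [0.493 0.063 0.004]
side 0.03 15 [ 0.428 -0.02   0.034] [ 0.453 -0.003  0.05 ]
side 0.16 93 [ 0.421 -0.005  0.16 ] [0.451 0.027 0.178]
top green 179 px [233.9 315.9] med [4.331e-01 1.000e-04 1.746e-01] 5% [ 0.4209 -0.0096  0.0508] 95% [0.4469 0.0126 0.18  ]
top orange 10 px [223.1 313.7] med [0.4373 0.0186 0.1677] 5% [0.4321 0.0167 0.1649] 95% [0.4418 0.021  0.1703]
top -0.01 1968 [ 0.361 -0.054 -0.007] [0.482 0.097 0.004]
top 0.03 149 [ 0.407 -0.022  0.03 ] [0.46  0.027 0.05 ]
top 0.16 146 [ 0.419 -0.008  0.161] [0.447 0.021 0.181]
toprect ((433.19561767578125, 5.037055969238281), (20.58062744140625, 25.63556671142578), 73.73932647705078)
[[445, 9], [444, 6], [445, 5], [445, 3], [444, 0], [444, -2], [443, 12], [442, 8], [442, 6], [442, 4], [442, 2], [442, -1], [442, -2], [442, -4], [440, 14], [440, 11], [440, 9], [440, 6],
[... 270 characters left out ...]
5], [436, -6], [434, 14], [434, 13], [434, 10], [434, 8], [434, 6], [434, 3], [434, 1], [434, -1], [434, -3], [434, -4], [434, -6], [432, 14], [432, 12], [432, 10], [432, 8], [432, 6], [432, 4], [432, 2], [432, -1], [432, -3], [432, -3], [430, 17], [430, 14], [430, 12], [430, 10], [430, 8], [430, 6], [430, 4], [430, 2], [430, -1], [430, -3], [430, -4], [428, 16], [428, 14], [428, 12], [428, 10], [428, 7], [428, 6], [428, 4], [428, 1], [428, -1], [428, -2], [426, 14], [425, 12], [426, 11], [426, 8], [425, 5], [425, 3], [426, 2], [425, -1], [425, -3], [423, 12], [423, 10], [423, 8], [423, 5], [423, 4], [423, 1], [423, -1], [423, -2], [421, 10], [421, 9], [421, 6], [421, 4], [421, 1], [421, 0]]
```

View pics/crop.png

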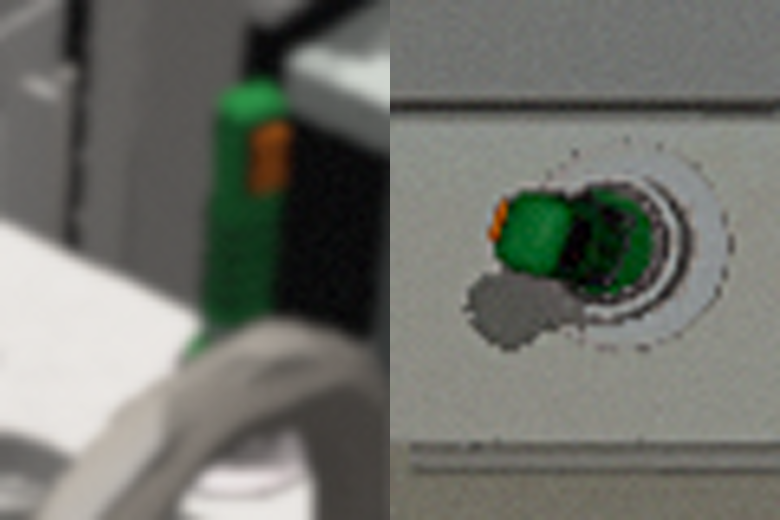

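The crop confirms the green handle with the orange button on its +y side, turned slightly towards +x (normal about 74° from world x). The axis is at about (0.433, 0.004), the handle top at 0.177, and the cup rim agrees with that centre. I raise first, then travel over.

>>> {"op": "step_arm", "data": {"commands": [[[0,0,-3,0,1],[0,0,-3,0,1],[3,-3,0,0,1],[3,-3,0,0,1],[3,-3,0,0,1]]]}}

```text
clock: 0.6
tool_pos: [0.2388, -0.4021, 0.2748]
eef_rot: [[0.943, 0.333, -0.0], [0.333, -0.943, 0.001], [0.0, -0.001, -1.0]]
contact_force: [1.2, -0.0, 0.7]
grip_width: 0.997
finger_force: 0.0
```

>>> {"op": "step_arm", "data": {"commands": [[[3,-3,0,0,1],[3,-3,0,0,1],[3,-3,0,0,1],[3,-3,0,0,1],[3,-3,0,0,1]]]}}

```text
clock: 1.1
tool_pos: [0.33, -0.2102, 0.275]
eef_rot: [[0.943, 0.334, -0.0], [0.334, -0.943, 0.0], [0.0, -0.0, -1.0]]
contact_force: [0.8, -0.1, 0.7]
grip_width: 0.997
finger_force: 0.0
```

>>> {"op": "step_arm", "data": {"commands": [[[3,-3,0,0,1],[3,-3,0,0,1],[3,-3,0,0,1],[3,-3,0,0,1],[2,-2,0,0,1]]]}}

```text
clock: 1.6
tool_pos: [0.4153, -0.0306, 0.275]
eef_rot: [[0.942, 0.336, -0.0], [0.336, -0.942, 0.001], [0.0, -0.001, -1.0]]
contact_force: [0.3, -0.8, -0.1]
grip_width: 1.0
finger_force: 0.0
```

>>> {"op": "step_arm", "data": {"commands": [[[0,0,0,7,1],[0,0,0,7,1],[0,0,0,7,1],[0,0,0,7,1],[0,0,0,7.5,1]]]}}

```text
clock: 2.1
tool_pos: [0.4147, -0.033, 0.2748]
eef_rot: [[0.96, -0.28, -0.001], [-0.28, -0.96, 0.0], [-0.001, -0.0, -1.0]]
contact_force: [0.7, -0.4, 0.6]
grip_width: 1.001
finger_force: 0.0
```

>>> {"op": "step_arm", "data": {"commands": [[[0,0,0,0,1],[0,0,0,0,1]]]}}

```text
clock: 2.3
tool_pos: [0.4148, -0.0332, 0.275]
eef_rot: [[0.962, -0.272, -0.0], [-0.272, -0.962, 0.0], [-0.001, -0.0, -1.0]]
contact_force: [0.1, 0.2, -0.1]
grip_width: 0.999
finger_force: 0.0
```

>>> {"op": "step_arm", "data": {"commands": [[[0.4,-2,0,0,1],[0.3,-2,0,0,1],[0,0,3,0,1],[0,0,1,0,1],[0,0,0,0,1]]]}}

```text
clock: 2.8
tool_pos: [0.4313, 0.0036, 0.2337]
eef_rot: [[0.962, -0.274, -0.004], [-0.274, -0.962, 0.001], [-0.004, 0.0, -1.0]]
contact_force: [0.5, 0.0, 0.0]
grip_width: 1.002
finger_force: 0.0
```

```bash
python3 - <<'E'
from h import *
s=r.get_state(); print(s["tool_pos"])
ims=[]
for n in("side","top"):
    c=r.camera(n); f=c["frame"]; P=cloud(c)
    p=c["R"]@np.array([.433,.004,.17])+c["t"]; u,v=(c["mtx"]@p/p[2])[:2].astype(int); print(n,u,v)
    ims.append(cv2.resize(f[v-40:v+40,u-30:u+30],(390,520),interpolation=cv2.INTER_CUBIC))
    hsv=cv2.cvtColor(f,cv2.COLOR_BGR2HSV).astype(int); H,S,V=hsv[...,0],hsv[...,1],hsv[...,2]
    w=np.zeros(H.shape,bool); w[v-40:v+40,u-30:u+30]=1
    g=w&(H>45)&(H<85)&(S>110)&(V>35)&(c["range_z"]>0)
    k=P[g&(P[...,2]>.1)];print(len(k),np.median(k,0) if len(k) else "")
cv2.imwrite("pics/c2.png",np.hstack(ims))
E
```

```text
[0.43130145 0.00355355 0.23365147]
side 422 231
200 [0.44329279 0.0118379  0.13393286]
top 229 315
8 [ 0.43664906 -0.00726632  0.17897237]
```

View pics/c2.png

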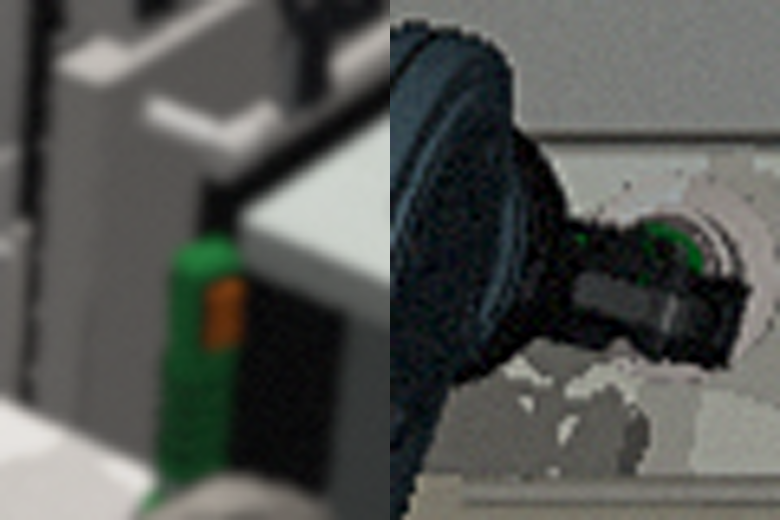

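The crop shows the green handle with the button at crop (222,312), undisturbed. The gripper isn't obvious in it, so I look at a wider view.

```bash
python3 - <<'E'
from h import *
c=r.camera("side"); f=c["frame"]; P=cloud(c)
cv2.imwrite("pics/c3.png",cv2.resize(f[130:310,330:510],(600,600),interpolation=cv2.INTER_CUBIC))
for z in(.15,.234,.29):
  p=c["R"]@np.array([.433,.004,z])+c["t"]; print((c["mtx"]@p/p[2])[:2])
E
```

```text
[421.87312955 237.38061263]
[424.30009798 210.14136704]
[425.99652068 191.10145116]
```

View pics/c3.png

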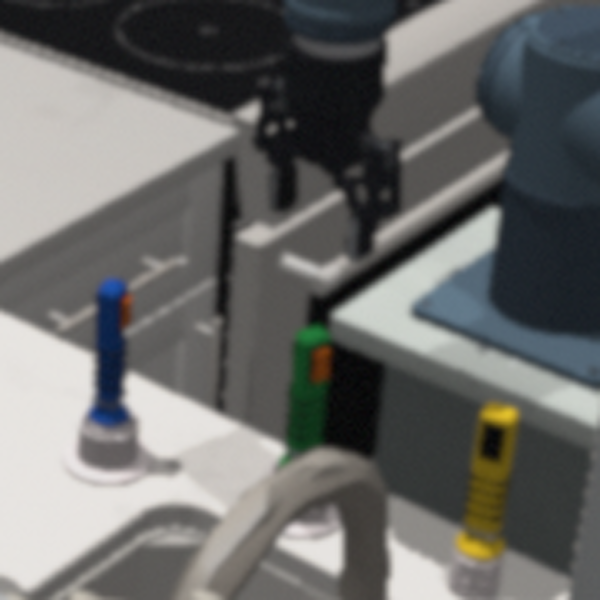

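The fingers appear at crop (285,185) and (362,235), i.e. around px (427,198). That is higher than the reported TCP (424,210) projects, so I check with range data before going down.

```bash
python3 - <<'E'
from h import *
s=r.get_state(); print(s["tool_pos"], s["grip_width"])
for n in("side","top"):
    c=r.camera(n); P=cloud(c); ok=c["range_z"]>0
    if n=="side":
        for (x,y) in((285,185),(285,200),(362,235),(362,245),(375,190),(315,345),(320,365)):
            u,v=int(330+x*.3),int(130+y*.3); print((u,v),P[v,u].round(3),c["range_z"][v,u])
    T=np.array([.4313,.0036]); m=ok&(np.hypot(P[...,0]-T[0],P[...,1]-T[1])<.11)&(P[...,2]>.185)&(P[...,2]<.36)
    k=P[m]; print(n,len(k),"lowest z pct",np.percentile(k[:,2],[0,1,5,20]).round(3))
    for a in np.arange(.19,.34,.015):
        q=k[(k[:,2]>=a)&(k[:,2]<a+.015)]
        if len(q):
            R=s["eef_rot"]; l=(q-s["tool_pos"])@R; print(round(a,3),len(q),"tool x",np.percentile(l[:,0],[2,98]).round(3),"y",np.percentile(l[:,1],[2,98]).round(3))
E
```

```text
[0.43315323 0.00289995 0.23606469] 1.00244543955497
(415, 185) [ 0.424 -0.037  0.29 ] 1.5853688
(415, 190) [ 0.421 -0.038  0.274] 1.5964899
(438, 200) [0.454 0.054 0.291] 1.5136805
(438, 203) [0.456 0.057 0.285] 1.5140953
(442, 187) [0.462 0.067 0.335] 1.4769413
(424, 233) [0.447 0.018 0.176] 1.6007528
(426, 239) [0.443 0.024 0.158] 1.609658
side 964 lowest z pct [0.264 0.267 0.275 0.299]
0.25 2 tool x [0.001 0.004] y [-0.047  0.043]
0.265 78 tool x [-0.013  0.011] y [-0.06   0.048]
0.28 95 tool x [-0.011  0.012] y [-0.061  0.054]
0.295 78 tool x [-0.011  0.012] y [-0.061  0.061]
0.31 169 tool x [-0.013  0.014] y [-0.078  0.07 ]
0.325 222 tool x [-0.012  0.017] y [-0.077  0.066]
0.34 219 tool x [-0.01   0.021] y [-0.075  0.067]
top 230 lowest z pct [0.311 0.316 0.32  0.326]
0.31 40 tool x [-0.01   0.014] y [0.045 0.074]
0.325 107 tool x [-0.016  0.016] y [0.033 0.073]
0.34 66 tool x [-0.016  0.017] y [0.027 0.071]
```

The range data puts the open fingertips at z ≈ 0.265, where the figures give about 0.232. I close the fingers in the air to about the handle width and measure where the tips end up, before relying on either number.

>>> {"op": "step_arm", "data": {"commands": [[[0,0,0,0,0.26],[0,0,0,0,0.26],[0,0,0,0,0.26],[0,0,0,0,0.26],[0,0,0,0,0.26]]], "force": 40}}

```text
clock: 3.55
tool_pos: [0.4327, 0.0033, 0.2352]
eef_rot: [[0.961, -0.275, 0.0], [-0.275, -0.961, 0.0], [0.0, -0.0, -1.0]]
contact_force: [0.3, -0.2, -0.2]
grip_width: 0.257
finger_force: 0.0
```

```bash
python3 - <<'E'
from h import *
s=r.get_state(); print(s["tool_pos"], s["grip_width"])
c=r.camera("side"); P=cloud(c); ok=c["range_z"]>0
cv2.imwrite("pics/c4.png",cv2.resize(c["frame"][130:250,370:490],(600,600),interpolation=cv2.INTER_CUBIC))
T=s["tool_pos"]; m=ok&(np.hypot(P[...,0]-T[0],P[...,1]-T[1])<.11)&(P[...,2]>.185)&(P[...,2]<.36)
k=P[m]
for a in np.arange(.19,.34,.01):
    q=k[(k[:,2]>=a)&(k[:,2]<a+.01)]
    if len(q): l=(q-T)@s["eef_rot"]; print(round(a,3),len(q),"tool x",np.percentile(l[:,0],[2,98]).round(3),"y",np.percentile(l[:,1],[2,98]).round(3))
E
```

```text
[0.43273489 0.0033368  0.23524396] 0.257192895689255
0.24 2 tool x [-0.007  0.002] y [-0.018 -0.017]
0.25 32 tool x [-0.011  0.01 ] y [-0.023  0.015]
0.26 60 tool x [-0.009  0.011] y [-0.03   0.023]
0.27 56 tool x [-0.01   0.012] y [-0.028  0.014]
0.28 54 tool x [-0.009  0.012] y [-0.03   0.016]
0.29 63 tool x [-0.013  0.014] y [-0.043  0.032]
0.3 98 tool x [-0.012  0.014] y [-0.048  0.038]
0.31 102 tool x [-0.01   0.016] y [-0.055  0.047]
0.32 117 tool x [-0.012  0.017] y [-0.06   0.052]
0.33 127 tool x [-0.011  0.018] y [-0.065  0.056]
0.34 150 tool x [-0.01   0.019] y [-0.069  0.06 ]
```

View pics/c4.png

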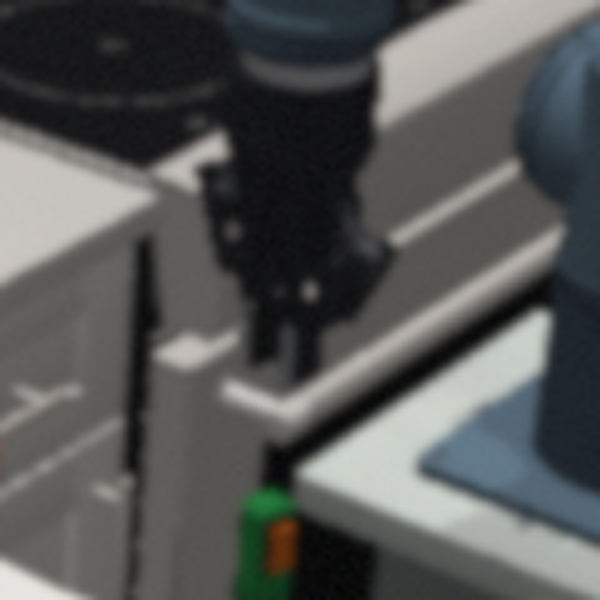

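The near-closed tips show at z ≈ 0.25 (crop (285,370)), where the figures give about 0.22, and the brush top reads correctly at 0.177. So the real fingers sit about 3 cm higher than the state suggests. I go by the camera, descend in stages and re-measure.

>>> {"op": "step_arm", "data": {"commands": [[[0,0,0,0,0.8],[0,0,0,0,0.8],[0,0,0,0,0.8],[0,0,0,0,0.8]]]}}

```text
clock: 4.0
tool_pos: [0.4327, 0.0033, 0.2352]
eef_rot: [[0.961, -0.275, -0.0], [-0.275, -0.961, 0.0], [-0.0, -0.0, -1.0]]
contact_force: [-0.0, -0.0, -0.1]
grip_width: 0.801
finger_force: 0.0
```

>>> {"op": "step_arm", "data": {"commands": [[[0,0,2,0,0.8],[0,0,2,0,0.8],[0,0,2,0,0.8],[0,0,1,0,0.8],[0,0,0,0,0.8]]]}}

```text
clock: 4.5
tool_pos: [0.4318, 0.0035, 0.1641]
eef_rot: [[0.961, -0.275, -0.003], [-0.275, -0.961, 0.001], [-0.003, 0.0, -1.0]]
contact_force: [-0.1, -0.4, -0.4]
grip_width: 0.801
finger_force: 0.0
```

```bash
python3 - <<'E'
from h import *
s=r.get_state(); print(s["tool_pos"], s["grip_width"],s["contact_force"])
c=r.camera("side"); P=cloud(c); ok=c["range_z"]>0
cv2.imwrite("pics/c5.png",cv2.resize(c["frame"][170:290,360:480],(600,600),interpolation=cv2.INTER_CUBIC))
T=s["tool_pos"]; dark=c["frame"].max(2)<60; hsv=cv2.cvtColor(c["frame"],cv2.COLOR_BGR2HSV)
m=ok&(np.hypot(P[...,0]-T[0],P[...,1]-T[1])<.11)&(P[...,2]>.1)&(P[...,2]<.30)&(hsv[...,1]<110)
k=P[m]
for a in np.arange(.1,.27,.01):
    q=k[(k[:,2]>=a)&(k[:,2]<a+.01)]
    if len(q): l=(q-T)@s["eef_rot"]; print(round(a,3),len(q),"tool x",np.percentile(l[:,0],[2,98]).round(3),"y",np.percentile(l[:,1],[2,98]).round(3))
E
```

```text
[0.43175585 0.00353146 0.16405188] 0.8014473751229781 [-0.09493977 -0.40708098 -0.39327637]
0.1 5 tool x [-0.011  0.016] y [-0.014  0.004]
0.11 6 tool x [0.008 0.015] y [-0.002  0.008]
0.12 1 tool x [0.008 0.008] y [0.009 0.009]
0.13 2 tool x [0.01  0.013] y [-0.001  0.003]
0.14 2 tool x [0.011 0.011] y [0.003 0.003]
0.15 3 tool x [0.009 0.014] y [-0.     0.007]
0.16 3 tool x [-0.011  0.014] y [-0.012  0.004]
0.17 3 tool x [-0.01  -0.008] y [-0.016 -0.01 ]
0.18 10 tool x [-0.013  0.006] y [-0.045  0.039]
0.19 50 tool x [-0.013  0.012] y [-0.049  0.036]
0.2 50 tool x [-0.011  0.013] y [-0.052  0.039]
0.21 58 tool x [-0.013  0.012] y [-0.053  0.037]
0.22 44 tool x [-0.015  0.011] y [-0.052  0.04 ]
0.23 81 tool x [-0.012  0.013] y [-0.069  0.061]
0.24 99 tool x [-0.012  0.015] y [-0.072  0.062]
0.25 124 tool x [-0.014  0.016] y [-0.071  0.06 ]
0.26 136 tool x [-0.012  0.018] y [-0.071  0.06 ]
```

View pics/c5.png

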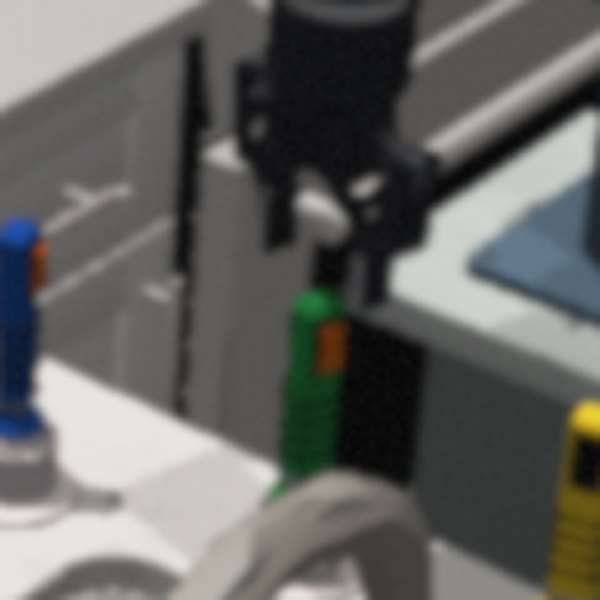

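The tips show at z ≈ 0.188 for TCP 0.164, so the offset is the same. The handle top at crop (318,295) lies centred between the tips at (275,245) and (375,302). Grasping at button height 0.153 needs TCP ≈ 0.121, i.e. 4.4 cm more.

>>> {"op": "step_arm", "data": {"commands": [[[0,0,1.5,0,0.8],[0,0,1.5,0,0.8],[0,0,1.4,0,0.8],[0,0,0,0,0.8],[0,0,0,0,0.8]]]}}

```text
clock: 5.05
tool_pos: [0.4334, 0.0032, 0.1222]
eef_rot: [[0.961, -0.275, 0.001], [-0.275, -0.961, -0.0], [0.001, -0.0, -1.0]]
contact_force: [-0.0, -0.4, -0.0]
grip_width: 0.8
finger_force: 0.0
```

>>> {"op": "step_arm", "data": {"commands": [[[0,0,0,0,0.1],[0,0,0,0,0.1],[0,0,0,0,0.1],[0,0,0,0,0.1],[0,0,0,0,0.1]]], "force": 45}}

```text
clock: 5.55
tool_pos: [0.4332, 0.0036, 0.1218]
eef_rot: [[0.961, -0.275, 0.001], [-0.275, -0.961, 0.001], [0.001, -0.001, -1.0]]
contact_force: [-0.3, 3.1, 6.4]
grip_width: 0.25
finger_force: 45.0
```

>>> {"op": "step_arm", "data": {"commands": [[[0,0,0,0,0.1],[0,0,0,0,0.1],[0,0,0,0,0.1]]]}}

```text
clock: 5.85
tool_pos: [0.4332, 0.0036, 0.1218]
eef_rot: [[0.961, -0.275, 0.001], [-0.275, -0.961, 0.0], [0.001, -0.001, -1.0]]
contact_force: [-0.1, 2.6, 5.7]
grip_width: 0.252
finger_force: 45.0
```

```bash
python3 - <<'E'
from h import *
s=r.get_state(); print(s)
c=r.camera("side")
cv2.imwrite("pics/c6.png",cv2.resize(c["frame"][170:290,360:480],(600,600),interpolation=cv2.INTER_CUBIC))
E
```

```text
{'clock': 5.85, 'joint_pos': array([-2.50924260e-01,  1.40236755e-01,  1.93546702e+00,  8.85166641e-04,
        1.06476906e+00,  1.59829556e+00]), 'joint_vel': array([-1.05061549e-03,  3.75448455e-04,  1.66531451e-04,  8.46247263e-05,
       -3.87182675e-04, -3.70338492e-04]), 'tau': array([-1.13770735e+00, -3.10318351e+01, -2.34778959e+01, -9.08373557e-01,
       -4.09823069e-01,  1.36055131e-02]), 'tool_pos': array([0.43321639, 0.00363311, 0.12184681]), 'eef_rot': array([[ 9.61371331e-01, -2.75251762e-01,  1.27715620e-03],
       [-2.75252536e-01, -9.61371842e-01,  4.71895924e-04],
       [ 1.09793182e-03, -8.05207694e-04, -9.99999073e-01]]), 'contact_force': array([-0.08546139,  2.59589452,  5.73864597]), 'wrist_torque': array([ 0.65968961,  0.07708953, -0.03145024]), 'finger_force': 44.97101090848446, 'grip_width': 0.2517384587027766}
```

View pics/c6.png

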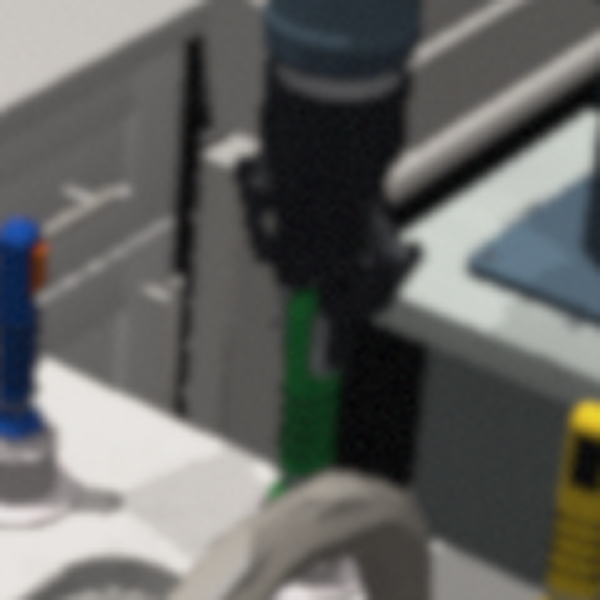

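The opening of 0.252 × 85 ≈ 21.4 mm with the full 45 N means the button is pressed flush. The picture shows the near finger over the button at crop (325,345). Now I draw the handle up slowly.

>>> {"op": "step_arm", "data": {"commands": [[[0,0,-0.5,0,0.1],[0,0,-1,0,0.1],[0,0,-1,0,0.1],[0,0,-1,0,0.1],[0,0,-0.5,0,0.1]]]}}

```text
clock: 6.4
tool_pos: [0.4329, 0.0032, 0.1625]
eef_rot: [[0.961, -0.275, 0.001], [-0.275, -0.961, -0.0], [0.001, 0.0, -1.0]]
contact_force: [0.1, 0.4, -1.1]
grip_width: 0.25
finger_force: 44.3
```

>>> {"op": "step_arm", "data": {"commands": [[[0,0,-1,0,0.1],[0,0,-1,0,0.1],[0,0,-1,0,0.1],[0,0,-0.6,0,0.1],[0,0,0,0,0.1]]]}}

```text
clock: 6.9
tool_pos: [0.433, 0.0032, 0.1982]
eef_rot: [[0.961, -0.275, 0.001], [-0.275, -0.961, -0.0], [0.001, 0.0, -1.0]]
contact_force: [-0.3, 0.2, 0.1]
grip_width: 0.252
finger_force: 44.0
```

```bash
cat > m.py <<'E'
from h import *
import sys
s=r.get_state(); print(s["tool_pos"],s["contact_force"],s["grip_width"])
c=r.camera("side"); P=cloud(c)
cv2.imwrite(sys.argv[1],cv2.resize(c["frame"][130:290,360:480],(450,600),interpolation=cv2.INTER_CUBIC))
hsv=cv2.cvtColor(c["frame"],cv2.COLOR_BGR2HSV).astype(int); H,S,V=[hsv[...,i] for i in range(3)]
w=(c["range_z"]>0)&(np.hypot(P[...,0]-.433,P[...,1]-.004)<.05)
g=w&(H>45)&(H<85)&(S>110)&(V>35)
print("green z hist",{round(a,2):int(((P[g][:,2]>=a)&(P[g][:,2]<a+.01)).sum()) for a in np.arange(.03,.30,.01)})
E
python3 m.py pics/c7.png
```

```text
[0.43304049 0.00320845 0.19822658] [-0.34143588  0.24201818  0.07562748] 0.2518977490612824
green z hist {np.float64(0.03): 0, np.float64(0.04): 0, np.float64(0.05): 1, np.float64(0.06): 0, np.float64(0.07): 0, np.float64(0.08): 0, np.float64(0.09): 0, np.float64(0.1): 0, np.float64(0.11): 0, np.float64(0.12): 0, np.float64(0.13): 0, np.float64(0.14): 11, np.float64(0.15): 27, np.float64(0.16): 32, np.float64(0.17): 33, np.float64(0.18): 28, np.float64(0.19): 28, np.float64(0.2): 33, np.float64(0.21): 12, np.float64(0.22): 14, np.float64(0.23): 13, np.float64(0.24): 18, np.float64(0.25): 18, np.float64(0.26): 0, np.float64(0.27): 0, np.float64(0.28): 0, np.float64(0.29): 0}
```

View pics/c7.png

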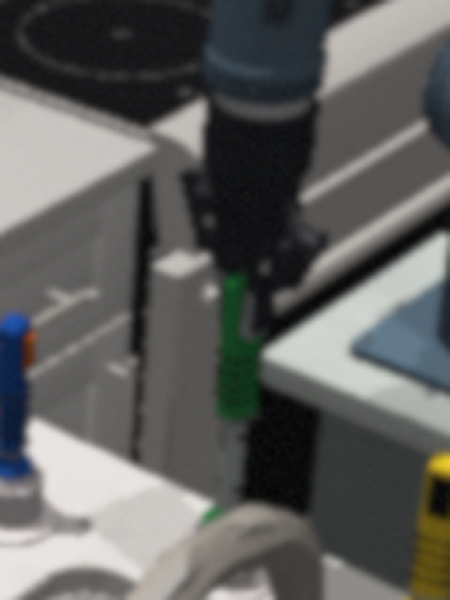

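Past the first stop: the handle's lower edge is at z ≈ 0.14, with bare tube showing at crop (232,450) and the head still standing. I go on slowly to the second stop, watching the force.

>>> {"op": "step_arm", "data": {"commands": [[[0,0,-0.4,0,0.1],[0,0,-0.4,0,0.1],[0,0,-0.4,0,0.1],[0,0,0,0,0.1],[0,0,0,0,0.1]]]}}

```text
clock: 7.45
tool_pos: [0.4328, 0.0033, 0.2093]
eef_rot: [[0.961, -0.275, 0.0], [-0.275, -0.961, -0.0], [0.0, 0.0, -1.0]]
contact_force: [-0.4, -0.1, -1.0]
grip_width: 0.25
finger_force: 43.9
```

>>> {"op": "step_arm", "data": {"commands": [[[0,0,-0.3,0,0.1],[0,0,-0.3,0,0.1],[0,0,0,0,0.1],[0,0,0,0,0.1]]]}}

```text
clock: 7.85
tool_pos: [0.4325, 0.0034, 0.215]
eef_rot: [[0.961, -0.275, -0.0], [-0.275, -0.961, 0.0], [-0.001, -0.0, -1.0]]
contact_force: [0.3, -0.2, -2.3]
grip_width: 0.252
finger_force: 44.5
```

>>> {"op": "step_arm", "data": {"commands": [[[0,0,-0.7,0,0.1],[0,0,-1,0,0.1],[0,0,-1,0,0.1],[0,0,-1,0,0.1],[0,0,-1,0,0.1]]]}}

```text
clock: 8.35
tool_pos: [0.4327, 0.0033, 0.2634]
eef_rot: [[0.961, -0.275, 0.0], [-0.275, -0.961, -0.0], [0.0, 0.0, -1.0]]
contact_force: [-0.8, -0.2, -3.9]
grip_width: 0.254
finger_force: 44.5
```

>>> {"op": "step_arm", "data": {"commands": [[[0,0,-1,0,0.1],[0,0,-1,0,0.1],[0,0,-0.8,0,0.1],[0,0,-0.4,0,0.1],[0,0,0,0,0.1]]]}}

```text
clock: 8.85
tool_pos: [0.433, 0.0033, 0.2948]
eef_rot: [[0.961, -0.275, 0.001], [-0.275, -0.961, -0.0], [0.001, -0.0, -1.0]]
contact_force: [-0.2, -0.1, -3.0]
grip_width: 0.25
finger_force: 44.5
```

>>> {"op": "step_arm", "data": {"commands": [[[0,0,0,0,0.1],[0,0,0,0,0.1],[0,0,0,0,0.1],[0,0,0,0,0.1],[0,0,0,0,0.1]]]}}

```text
clock: 9.35
tool_pos: [0.4327, 0.0033, 0.294]
eef_rot: [[0.961, -0.275, -0.0], [-0.275, -0.961, 0.0], [-0.0, -0.0, -1.0]]
contact_force: [0.8, 0.5, -3.5]
grip_width: 0.253
finger_force: 44.5
```

```bash
python3 m.py pics/c8.png; python3 - <<'E'
from h import *
c=r.camera("side");P=cloud(c);ok=c["range_z"]>0
k=P[ok&(np.hypot(P[...,0]-.438,P[...,1]-.012)<.045)]
for a in np.arange(.0,.24,.01):
    q=k[(k[:,2]>=a)&(k[:,2]<a+.01)]
    if len(q)>2: print(round(a,2),len(q),q[:,:2].mean(0).round(3),q[:,:2].min(0).round(3),q[:,:2].max(0).round(3))
E
```

```text
[0.43265786 0.00331907 0.29404061] [ 0.81517924  0.54484995 -3.54023803] 0.25290750157344016
green z hist {np.float64(0.03): 0, np.float64(0.04): 0, np.float64(0.05): 0, np.float64(0.06): 0, np.float64(0.07): 0, np.float64(0.08): 0, np.float64(0.09): 0, np.float64(0.1): 0, np.float64(0.11): 0, np.float64(0.12): 2, np.float64(0.13): 51, np.float64(0.14): 11, np.float64(0.15): 0, np.float64(0.16): 0, np.float64(0.17): 0, np.float64(0.18): 0, np.float64(0.19): 0, np.float64(0.2): 0, np.float64(0.21): 0, np.float64(0.22): 0, np.float64(0.23): 0, np.float64(0.24): 17, np.float64(0.25): 36, np.float64(0.26): 26, np.float64(0.27): 28, np.float64(0.28): 35, np.float64(0.29): 35}
0.0 110 [0.45  0.036] [0.412 0.02 ] [0.477 0.053]
0.01 17 [0.444 0.033] [0.429 0.027] [0.46  0.044]
0.03 20 [ 0.429 -0.013] [ 0.411 -0.016] [ 0.448 -0.007]
0.04 4 [ 0.431 -0.012] [ 0.415 -0.014] [ 0.446 -0.009]
0.08 10 [0.441 0.016] [ 0.433 -0.004] [0.449 0.026]
0.09 42 [0.444 0.015] [ 0.416 -0.003] [0.455 0.03 ]
0.1 51 [0.444 0.015] [ 0.423 -0.007] [0.453 0.028]
0.11 45 [0.445 0.013] [ 0.426 -0.009] [0.456 0.028]
0.12 48 [0.442 0.014] [ 0.427 -0.013] [0.452 0.029]
0.13 71 [0.44  0.013] [ 0.421 -0.011] [0.455 0.027]
0.14 27 [0.438 0.011] [ 0.429 -0.   ] [0.449 0.018]
0.15 18 [0.437 0.01 ] [ 0.43 -0.  ] [0.442 0.017]
0.16 24 [0.437 0.01 ] [0.424 0.002] [0.444 0.017]
0.17 21 [0.436 0.011] [0.427 0.002] [0.442 0.019]
0.18 20 [0.437 0.01 ] [0.425 0.001] [0.445 0.016]
0.19 25 [0.438 0.01 ] [ 0.431 -0.002] [0.444 0.018]
0.2 24 [0.436 0.011] [0.424 0.003] [0.444 0.017]
0.21 21 [0.437 0.009] [ 0.428 -0.001] [0.443 0.016]
0.22 23 [0.437 0.011] [ 0.427 -0.   ] [0.445 0.016]
0.23 22 [0.438 0.011] [ 0.416 -0.007] [0.447 0.02 ]
```

View pics/c8.png

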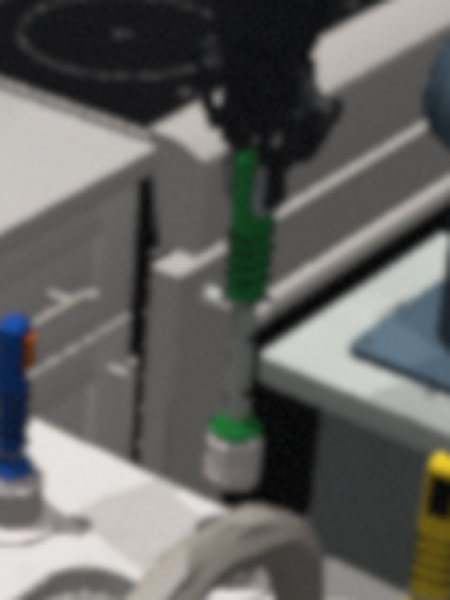

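The brush hangs upright (tube axis vertical to about 1 mm over 80 mm). The gap between collar top (0.144) and handle bottom (≈ 0.235) is about 0.09, so it is fully drawn out. The head's underside at 0.088 is well above the 0.040 rim. I hand it in.

```bash
python3 -c "
from plant import r
print(r.finish_job())"
```

```text
the job is handed in; nothing more can be done
None
```

The green brush is drawn out to its second stop (about 0.09 m) and held still and upright in the gripper, its head about 45 mm above the holder's rim; the arm touched nothing else, and the job was handed in at about 9.5 s.

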